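Tare the portioning scale for a nest of topping cups

TASK

Get the portioning scale ready for the pizza toppings: nest the two loose tapered steel cups, one after the other, in the matching cup that stands on the scale's pan, setting them down gently so that the pan is never pushed onto its bottom stop. Then turn the tare knob until the bold zero mark on its dial lies at the tip of the pointer, and let go. Leave everything else on the table standing where it is.

Things in the scene. Friction and masses are not known exactly. Their poses are not given: they have to be found in the camera images.
- cup_a: tapered plain steel cup, identical to the other two cups: 100 high, outside diameter 70 at the rim and 40 at the base, wall 2.5; its inner floor is raised, 30 above its underside, so nested cups step up 30 mm each with about 2 mm play at the side. Mass 0.11 to 0.18 kg. Origin: centre of its underside, z up. Starts loose on the table.
- cup_b: tapered plain steel cup, identical to the other two cups: 100 high, outside diameter 70 at the rim and 40 at the base, wall 2.5; its inner floor is raised, 30 above its underside, so nested cups step up 30 mm each with about 2 mm play at the side. Mass 0.11 to 0.18 kg. Origin: centre of its underside, z up. Starts loose on the table.
- cup_base: tapered plain steel cup, identical to the other two cups: 100 high, outside diameter 70 at the rim and 40 at the base, wall 2.5; its inner floor is raised, 30 above its underside, so nested cups step up 30 mm each with about 2 mm play at the side. Mass 0.11 to 0.18 kg. Origin: centre of its underside, z up. Starts on the scale's pan and stays there as the lowest of the nest.
- scale: White portioning scale that does not move: 200 (its x) by 370 (its y), top 50 high. Origin: centre of its underside; at yaw 0 its x points away from the robot. The pan is on its -y half (axis at y -102), the dial with the tare knob on its +y half (axis at y +88).
- pan_top (a point): Centre of the upper face of the round steel pan, 160 in diameter; 85 above the table when empty; it moves down on a spring of 400 N/m.
- pan (a joint): How far the pan has sunk, m: 0 empty, bottom stop at 0.025.
- tare_grip (a point): On the vertical axis of the tare knob, at the height to grip (88 above the table). The knob is an upright black bar 62 long, 16 wide, 34 tall (68 to 102 above the table), on a 28 mm stem in the centre of a white graduated disc 170 in diameter, upper face 56 above the table; disc and knob turn as one. The bar's long axis points to the zero mark.
- tare (a joint): Angle of the tare knob and its disc, rad, growing clockwise seen from above; at 0 the zero mark lies along the scale's +x from the knob's axis. Range -2.2 to 3.6; stays where it is left (friction about 0.05 N m).
- zero_mark (a point): Inner point of the zero mark, the only bold black wedge among thin tick lines near the disc's edge, 68 from the knob's axis, 57 above the table.
- pointer (a joint): Angle of the pointer, rad, growing clockwise seen from above; at 0 it lies along the scale's +x. It is geared to the pan: 140 rad per metre of pan travel, so it turns with the weight on the pan. It reads zero when joint tare equals joint pointer.
- pointer_tip (a point): Tip of the pointer, a thin dark steel needle that lies just above the dial disc, 68 from the knob's axis, 60 above the table.
- pot: Bystander: straight-sided open steel pot, 62 in diameter, 78 high, not one of the cups. Origin: centre of its underside.
- shaker: Bystander: closed steel cheese shaker, 62 in diameter, 112 high. Origin: centre of its underside.
- mill: Bystander: dark wooden pepper mill, 54 in diameter, 160 high. Origin: centre of its underside.
- wineglass: Bystander: wine glass, 74 in diameter at the bowl, 195 high. Origin: centre of its foot's underside.
- candle: Bystander: glass candle holder, 74 in diameter, 72 high. Origin: centre of its underside.
- cutter: Bystander: pizza cutter lying flat, handle 115 long, wheel 84 in diameter centred 145 along its x. Origin: underside, near the handle's middle.
- oil: Bystander: oil bottle, 60 in diameter, 210 high. Origin: centre of its underside.
Things that resemble listed ones, but are neither listed nor needed, are in the scene too. What is shaped like the cup_b but green is not meant.

How it is judged (in metres and radians):
On the way, in this order (a step that is already met when the one before it is completed fails the run):
1. one of the two loose cups is nested in the cup on the pan (horizontal distance between cup_base and pan_top below 0.055 m and z of cup_base in the frame of pan_top between -0.004 and 0.006 m and angle between cup_base's own z axis and vertical below 0.12 rad and ((horizontal distance between cup_a and cup_base below 0.007 m and z of cup_a in the frame of cup_base between 0.024 and 0.036 m) or (horizontal distance between cup_b and cup_base below 0.007 m and z of cup_b in the frame of cup_base between 0.024 and 0.036 m))), for 0.2 s.
2. the second loose cup is nested on top of it (horizontal distance between cup_base and pan_top below 0.055 m and z of cup_base in the frame of pan_top between -0.004 and 0.006 m and angle between cup_base's own z axis and vertical below 0.12 rad and (((horizontal distance between cup_a and cup_base below 0.007 m and z of cup_a in the frame of cup_base between 0.024 and 0.036 m) and (horizontal distance between cup_b and cup_a below 0.007 m and z of cup_b in the frame of cup_a between 0.024 and 0.036 m)) or ((horizontal distance between cup_b and cup_base below 0.007 m and z of cup_b in the frame of cup_base between 0.024 and 0.036 m) and (horizontal distance between cup_a and cup_b below 0.007 m and z of cup_a in the frame of cup_b between 0.024 and 0.036 m)))), for 0.2 s.
3. the zero mark of the dial is brought to the pointer's tip (horizontal distance between pointer_tip and zero_mark below 0.005 m), for 0.2 s.
At the end, for the whole second after the job is handed in: Cups nested and at rest: first cup upright (0.12 rad) on the pan, within 55 mm of its centre; each other cup centred within 7 mm on the one below and 24 to 36 mm above it; zero mark within 5 mm of the pointer tip seen from above, knob at rest (all of step 2 and horizontal distance between pointer_tip and zero_mark below 0.005 m and velocity of joint tare between -0.05 and 0.05 rad/s and linear speed of each of cup_base, cup_a, cup_b below 0.02 m/s); the robot touches nothing.
It fails at once if the pan is pushed onto its bottom stop (sunk more than 24 mm) (value of joint pan above 0.024 m).
It fails at once if a bystander is shifted more than 30 mm (distance of any of pot, shaker, mill, wineglass, candle, cutter, oil from where it was at the start of the episode above 0.03 m).
It fails at once if a bystander is tipped by more than 0.35 rad (angle between any of pot, shaker, mill, wineglass, candle, cutter, oil's own z axis and vertical above 0.35 rad).
It also fails if it takes over 70 s, if anything falls off the work surface, if the arm or the gripper's body presses on something with over 40 N, if the wrist force passes 120 N, or if a joint passes its speed limit or range.

ROBOT

A 6-joint arm with a two-finger parallel gripper is mounted at the origin on the work surface. World frame = base frame: x ahead of the robot, y to its left, z up, the work surface at z = 0. Lengths are in m, angles in degrees, forces in N, time in s.
With the tool pointing down it reaches from about 0.35 to 0.875 m from the base axis. Payload 4.2 kg.
Tool frame: the origin (TCP) lies on the front face of the gripper's body, between the roots of the fingers; the fingertips stand 70 mm ahead of it and the grasp point (between the pads) lies 51 mm ahead of it; z points along the fingers, y is the line along which they close (so a half turn about z gives the same grasp; the last joint's range is limited). The gripper opens to 87 mm and grips with 3 to 60 N. Pads are 19 mm wide; open, the fingers measure 117 mm over their backs; the gripper's body (75 mm by 190 mm) begins 51 mm behind the grasp point.
Start: joints at [-53.938, 22.042, 0.453, 0, -68.411, -14.817], TCP at [0.226, -0.582, 0.292] pointing down, gripper open.
Joint ranges: [-179.83, 179.83], [-69.29, 118.12], [-61.27, 80.66], [-181.25, 117.63], [-171.15, -9.14], [-177.46, 177.46]. Speed limits (degrees/s): [159.86, 159.86, 180, 180, 180, 180].

INTERFACE

Orientations are given as a 3x3 rotation matrix whose columns are the frame's x, y, z axes.
In Python, from station import r gives the robot as it stands.
- The arm moves only by the shell command python3 -m pendant 'ROWS' [OPENING]. ROWS is JSON, a list of rows, each a list of 2 entries, a list of its own where there are three numbers: the shift along the tool's x, y, z in mm, then the turn, a rotation vector about the tool's x, y, z in rad. A call has 1 to 10 rows; each row is the pose to reach, as a shift and turn from the pose commanded when the call began, along the tool's axes at that moment; what a row does not reach only later rows make up. A row lasts 1/10 s, in which the tool goes at most 50 mm and 8.59 degrees, less where a joint would pass 70% of its speed; a pose out of reach is approached as far as the arm can. A call with a gripper value outside its range is refused whole. OPENING is the opening, from 0 (shut) to 1 (fully open), set as the call begins (- or left out, the last holds). The fingers move at their own pace and stop on an object; the grip force is fixed at half the most. Time passes only in rows, so rows that repeat a pose let the fingers close. It gives the time, the measured TCP pose, the force, the opening and the grip force at its end, in the units of the state.
- r.sense(): the state, without advancing time (a new reading comes with each control period).
- r.capture(name): name is "scene" or "top"; returns a dict with "frame" (384x512x3 uint8, red, green, blue), "vertical_fov" (degrees; the focal length in pixels is half the picture's height over the tangent of half this angle, whatever the lens; pixels are square), "cx", "cy" (the principal point, pixels), "rvec" (rotation vector, rad) and "tvec" (3), from world to camera coordinates, as OpenCV has them. Camera axes: x right, y down, z forward; pixel columns grow to the right and rows downward; lengths in m; the calibration is good to about 2 mm. A picture is of the moment at which its call begins. There is no depth.
- r.finish_job(): hands the job in; it is judged then, once.
The state is a dict: "time_s": time; "joints": joint angles; "joint_velocities": joint speeds; "effort": joint torques, N m; "tcp_pos": TCP position; "ee_rot": TCP orientation; "wrist_force": force on the tool from outside, world axes, zero at the start; "moment": the same for the moment, N m; "gripper_width": opening from 0.0 (shut) to 1.0 (fully open); "gripper_force": force on a finger pad.
Only numpy, scipy, OpenCV 4.12 (cv2) and the standard library are available. Lean on these libraries where they do the work, as an engineer would, in place of code of your own. Each camera call takes 0.05 s, during which the arm holds its last target. There are 200 camera calls.

## Working session

There is one attempt and no reset: what is moved stays moved. The work goes in short steps, Python scripts to look and compute and a shell command to move; the robot and the scene stay as the last step left them, time stands still between calls to the robot, and variables do not carry over. Pictures are saved under pics/ and viewed, at most 10 in all, crops included, and the job is handed in when it is done.

```bash
ls; mkdir -p pics
python3 - <<'E'
from station import r
import cv2,json
s=r.sense(); print(s['tcp_pos'],s['ee_rot'],s['gripper_width'],s['time_s'])
for n in("scene","top"):
    c=r.capture(n); cv2.imwrite(f'pics/{n}0.png',c['frame'][:,:,::-1]); print(n,c['vertical_fov'],c['cx'],c['cy'],c['rvec'],c['tvec'])
E
```

```text
pics
[ 0.22632868 -0.58208413  0.29113956] [[-9.32117429e-01 -3.62155051e-01 -9.03708648e-04]
 [-3.62156165e-01  9.32115172e-01  2.05401962e-03]
 [ 9.84869618e-05  2.24187115e-03 -9.99997482e-01]] 0.9977536024365596 0.0
scene 42.460221492714105 263.29211770871626 191.42996261172425 [ 0.59760018  2.49626557 -1.34331635] [ 0.48613397 -0.04790701  1.81444143]
top 53.554498707227516 258.43308986722883 189.102856001568 [ 2.1455722  -2.19944577  0.09271847] [-0.0093588   0.55615433  1.10149428]
```

View pics/scene0.png

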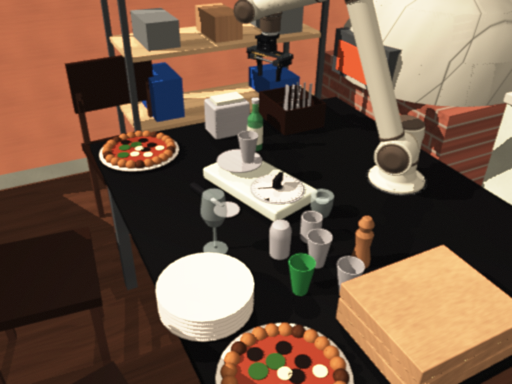

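View pics/top0.png

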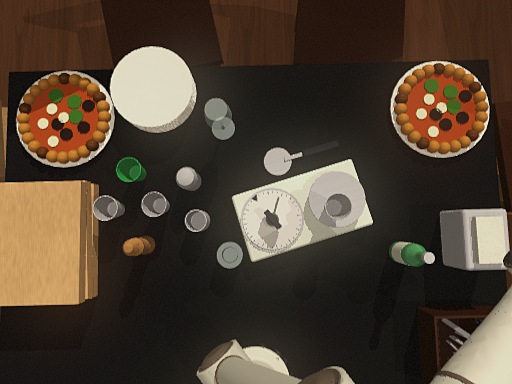

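The top view shows steel open vessels at (107,208), (154,204) and (197,220). Also there: the shaker (188,179), candle (229,255), a green look-alike (130,169), the dial (272,219) and the base cup on the pan (338,205). One of the three vessels should be the straight pot, so I'll check in one enlarged crop.

```bash
cat > h.py <<'E'
import numpy as np,cv2
from station import r
def cam(n):
    c=r.capture(n); f=192/np.tan(np.radians(c['vertical_fov']/2))
    K=np.array([[f,0,c['cx']],[0,f,c['cy']],[0,0,1]]); R=cv2.Rodrigues(np.array(c['rvec']))[0]
    return c['frame'],K,R,np.array(c['tvec'],float)
def ray(C,uv,z):
    _,K,R,t=C; d=R.T@np.linalg.inv(K)@np.array([*uv,1.]); o=-R.T@t
    return (o+d*(z-o[2])/d[2])
def pix(C,P):
    _,K,R,t=C; q=K@(R@np.array(P,float)+t); return q[:2]/q[2]
E
python3 - <<'E'
from h import *
a=cv2.imread('pics/top0.png')[140:280,80:250]; b=cv2.imread('pics/scene0.png')[175:300,260:390]
a=cv2.resize(a,None,fx=2.3,fy=3.0*0.766,interpolation=3); a=cv2.resize(a,(391,322)); b=cv2.resize(b,(390,375),interpolation=3)
a=cv2.copyMakeBorder(a,0,53,0,0,0)
g=np.hstack([a,b]); g=cv2.convertScaleAbs(g,alpha=1.3); cv2.imwrite('pics/crop1.png',g)
E
```

```text
(no output)
```

View pics/crop1.png

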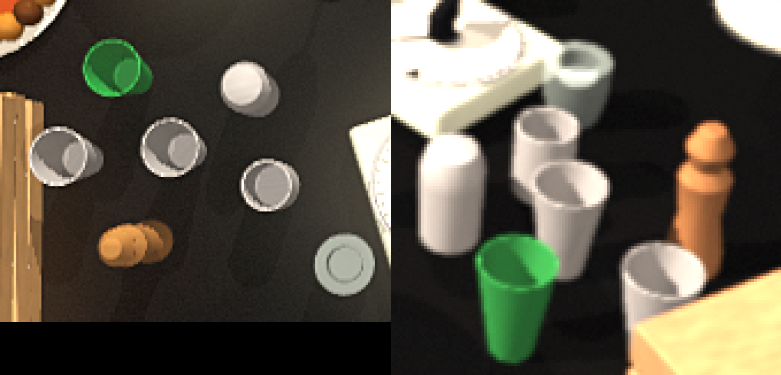

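The crop shows that the vessel at top (197,220) has straight sides, so it is the pot. The grey vessels at (154,204) and (107,208) taper like the base cup, so they are cup_a and cup_b. The green one (130,169) is not meant. Next I measure.

Run:
```python
from h import *
C=cam('top'); S=cam('scene'); f=C[0]; g=cv2.cvtColor(f,cv2.COLOR_RGB2GRAY)
print('cam',-C[2].T@C[3], -S[2].T@S[3])
def rim(C,c,z,R=0.034,name=''):
    f=cv2.cvtColor(C[0],cv2.COLOR_RGB2GRAY); P=ray(C,c,z)
    u,v=np.int32(np.round(c)); p=cv2.resize(f[v-22:v+22,u-22:u+22],None,fx=6,fy=6,interpolation=3)
    rp=np.linalg.norm(pix(C,P+[R,0,0])-pix(C,P-[R,0,0]))/2*6
    h=cv2.HoughCircles(p,cv2.HOUGH_GRADIENT,1,60,param1=120,param2=12,minRadius=int(rp*.9),maxRadius=int(rp*1.1))
    for q in h[0][:2]:
        uv=((q[:2]+.5)/6-.5)+[u-22,v-22]; print(name,uv.round(1),(q[2]/6).round(1),(rp/6).round(1),ray(C,uv,z).round(4))
rim(C,(106,208),.1,name='cupL'); rim(C,(154,204),.1,name='cupR'); rim(C,(339,205),.1815,name='base')
rim(C,(197,220),.078,.031,'pot'); rim(C,(185,177),.112,.031,'shaker')
for n,uv,z in[('mill top',(132,247),.16),('mill base',(147,244),0),('box edge',(81,240),.1),('candle',(229,255),.07),('oil',(429,258),.21),('glass',(217,111),.195),('glassfoot',(223,128),0),('scale c',(271,262),.05),('wheel',(277,161),.01)]: print(n,ray(C,uv,z).round(3))
# scale corners
m=cv2.inRange(f,(170,170,140),(255,255,255)); m[:150]=0;m[270:]=0;m[:,:225]=0;m[:,380:]=0
m=cv2.morphologyEx(m,cv2.MORPH_CLOSE,np.ones((9,9)))
k=max(cv2.findContours(m,0,2)[0],key=cv2.contourArea); b=cv2.minAreaRect(k); print(b)
for q in cv2.boxPoints(b): print(ray(C,q,.05).round(4))
d=cv2.resize(f[180:258,230:312],None,fx=7,fy=7,interpolation=3); cv2.imwrite('pics/dial.png',d[:,:,::-1])
```

```text
cam [ 0.45394816 -0.02766425  1.14710533] [1.16275235 1.13646587 0.94195081]
cupL [104. 208.] 12.7 12.3 [0.5073 0.4036 0.1   ]
cupR [153.3 203.5] 13.0 12.3 [0.5164 0.2674 0.1   ]
base [338.2 206.3] 12.9 13.4 [ 0.4927 -0.2247  0.1815]
pot [194.3 220.3] 11.2 11.1 [0.4676 0.1585 0.078 ]
shaker [186.3 177.3] 11.1 11.2 [0.5852 0.1734 0.112 ]
mill top [0.402 0.305 0.16 ]
mill base [0.401 0.315 0.   ]
box edge [0.421 0.466 0.1  ]
candle [0.369 0.064 0.07 ]
oil [ 0.361 -0.434  0.21 ]
glass [0.744 0.077 0.195]
glassfoot [0.749 0.081 0.   ]
scale c [ 0.344 -0.054  0.05 ]
wheel [ 0.641 -0.081  0.01 ]
((297.3700256347656, 194.04086303710938), (99.84224700927734, 127.64434814453125), 72.55281066894531)
[0.6251 0.0826 0.05  ]
[ 0.7294 -0.2766  0.05  ]
[ 0.449  -0.3499  0.05  ]
[0.3491 0.0016 0.05  ]
```

View pics/dial.png

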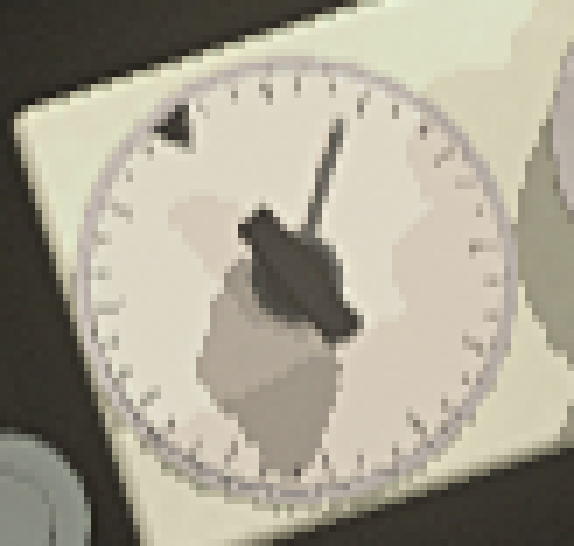

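The dial crop shows the zero wedge at about (178,125) and the pointer tip at (337,122), around the centre (297,282). That puts the scale yaw near 16°, the pointer near +0.5 rad and tare near −0.37.

```bash
cat >> h.py <<'E'
from scipy.spatial.transform import Rotation as Ro
def go(x,y,zg,yaw):
    """rows entry to bring grasp point to x,y,zg with closing axis (tool y) at yaw deg from world x, mod 180"""
    s=r.sense(); R=np.array(s['ee_rot']); p=np.array(s['tcp_pos']); best=None
    for k in(0,180):
        a=np.radians(yaw+k); Y=np.array([np.cos(a),np.sin(a),0]); Z=np.array([0,0,-1.]); T=np.c_[np.cross(Y,Z),Y,Z]
        w=Ro.from_matrix(R.T@T).as_rotvec()
        if best is None or np.linalg.norm(w)<np.linalg.norm(best): best=w
    print('shift',(R.T@(np.array([x,y,zg+.051])-p)*1000).round(1),'turn',best.round(3),'F',np.round(s['wrist_force'],1),'w',round(s['gripper_width'],3),'j',np.round(s['joints'],0),'t',s['time_s'])
E
python3 - <<'E'
from h import *
C=cam('top'); S=cam('scene')
print('scene rays R',ray(S,(320.5,236),.1),'L',ray(S,(351,264.7),.1),'base',ray(S,(248,133.5),.1815))
print('top L,R',ray(C,(105,207.9),.1),ray(C,(153.7,203.7),.1))
D=(272.1,219.9);c=ray(C,D,.056);t=ray(C,(277.7,197),.06);z=ray(C,(178/7+229.6,125/7+179.6),.057)
print('dial',c,'tip',t,'zero',z)
for q in(t,z): print(np.degrees(np.arctan2(*(q-c)[1::-1])),np.linalg.norm((q-c)[:2]))
go(.5175,.266,.22,90)
E
```

```text
scene rays R [0.51315292 0.26803757 0.1       ] L [0.50767662 0.40180436 0.1       ] base [ 0.48971391 -0.23372996  0.1815    ]
top L,R [0.50752828 0.40088715 0.1       ] [0.51578123 0.26637945 0.1       ]
dial [ 0.4636179  -0.06015154  0.056     ] tip [ 0.52850961 -0.07786906  0.06      ] zero [ 0.52902392 -0.01291044  0.057     ]
-15.271368903070979 0.06726696564371973
35.83962024127569 0.08068252141941236
shift [-578.7  685.3   21.3] turn [ 0.001 -0.     0.371] F [0.4 0.3 0.3] w 0.997 j [-54.  22.   0.  -0. -68. -15.] t 0.3
```

```bash
python3 -m pendant '[[[0,0,-50],[0,0,0]],[[0,0,-60],[0,0,0]]]' 1
```

```text
time_s: 0.5
tcp_pos: [0.2268, -0.5842, 0.3578]
ee_rot: [[-0.932, -0.363, 0.003], [-0.363, 0.932, -0.009], [0.001, -0.01, -1.0]]
wrist_force: [0.3, -0.5, 1.8]
gripper_width: 1.002
gripper_force: 0.0
```

```bash
python3 -m pendant '[[[-577,687,0],[0,0,0.371]],[[-577,687,0],[0,0,0.371]],[[-577,687,0],[0,0,0.371]],[[-577,687,0],[0,0,0.371]],[[-577,687,0],[0,0,0.371]],[[-577,687,0],[0,0,0.371]],[[-577,687,0],[0,0,0.371]],[[-577,687,0],[0,0,0.371]],[[-577,687,0],[0,0,0.371]],[[-577,687,0],[0,0,0.371]]]' >/dev/null; python3 -c "
from h import *
go(.515,.267,.2,90)"
```

```text
shift [-127.7  376.6  102.6] turn [ 0.     0.003 -0.   ] F [1.7 0.  0. ] w 0.995 j [  8.  -3. -22.   0. -71. -98.] t 1.5
```

```bash
python3 -m pendant '[[[-130,376,0],[0,0,0]],[[-130,376,0],[0,0,0]],[[-130,376,0],[0,0,0]],[[-130,376,0],[0,0,0]],[[-130,376,0],[0,0,0]],[[-130,376,0],[0,0,0]],[[-130,376,0],[0,0,0]],[[-130,376,0],[0,0,0]],[[-130,376,60],[0,0,0]],[[-130,376,60],[0,0,0]]]' >/dev/null; python3 -c "
from h import *
go(.515,.267,.096,90)
C=cam('scene'); print(pix(C,(.515,.267,.1)))
cv2.imwrite('pics/s2.png',cv2.resize(C[0][150:300,230:430],None,fx=3.5,fy=3.5,interpolation=3)[:,:,::-1])"
```

```text
shift [ -1.4   3.1 139.8] turn [-0.005 -0.009  0.   ] F [-0.7 -0.1 -1. ] w 0.995 j [  43.   18.   -6.   -0.  -66. -133.] t 2.5
[319.72841867 235.97292308]
```

View pics/s2.png

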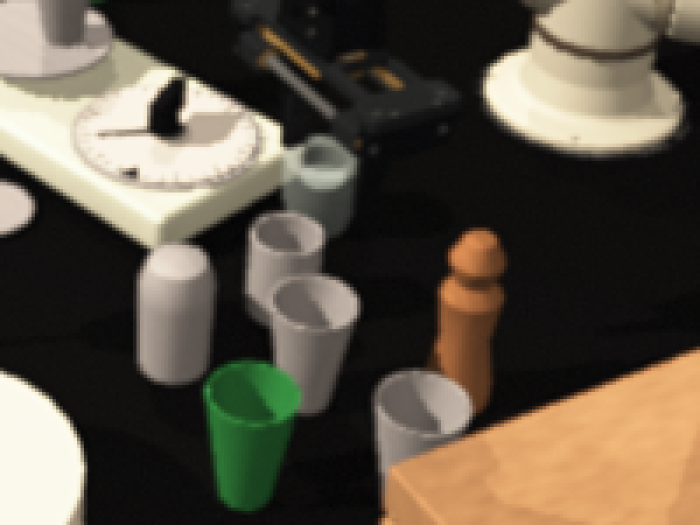

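The scene crop puts the cup_R rim at crop (315,302), which is scene (320,236). That matches the estimate (319.7,236). Descending.

```bash
python3 -m pendant '[[[-1,3,40],[0,0,0]],[[-1,3,80],[0,0,0]],[[-1,3,105],[0,0,0]],[[-1,3,120],[0,0,0]],[[-1,3,132],[0,0,0]],[[-1,3,140],[0,0,0]],[[-1,3,140],[0,0,0]]]' ; python3 -c "
from h import *
go(.515,.267,.096,90)"
```

```text
time_s: 3.25
tcp_pos: [0.518, 0.2671, 0.1525]
ee_rot: [[-1.0, 0.001, 0.0], [0.001, 1.0, -0.0], [-0.0, -0.0, -1.0]]
wrist_force: [-0.3, -0.2, 0.4]
gripper_width: 0.997
gripper_force: 0.0
shift [ 3.  -0.1  5.5] turn [-0.     0.    -0.001] F [-0.3 -0.2  0.4] w 0.997 j [  43.   26.  -16.    0.  -48. -133.] t 3.25
```

```bash
python3 -m pendant '[[[2,0,4],[0,0,0]],[[2,0,4],[0,0,0]]]'; python3 -m pendant '[[[0,0,0],[0,0,0]],[[0,0,0],[0,0,0]],[[0,0,0],[0,0,0]],[[0,0,0],[0,0,0]],[[0,0,0],[0,0,0]],[[0,0,0],[0,0,0]],[[0,0,0],[0,0,0]]]' 0.3
```

```text
time_s: 3.45
tcp_pos: [0.5157, 0.2675, 0.1488]
ee_rot: [[-1.0, 0.0, 0.001], [0.0, 1.0, 0.001], [-0.001, 0.001, -1.0]]
wrist_force: [0.8, -0.1, 0.1]
gripper_width: 1.001
gripper_force: 0.0
time_s: 4.15
tcp_pos: [0.5159, 0.2673, 0.1486]
ee_rot: [[-1.0, 0.0, 0.0], [0.0, 1.0, -0.0], [-0.0, -0.0, -1.0]]
wrist_force: [-0.8, -1.3, 1.9]
gripper_width: 0.781
gripper_force: 30.3
```

```bash
python3 -m pendant '[[[0,0,-10],[0,0,0]],[[0,0,-30],[0,0,0]],[[0,0,-70],[0,0,0]],[[0,0,-120],[0,0,0]],[[0,0,-170],[0,0,0]],[[0,0,-200],[0,0,0]],[[0,0,-200],[0,0,0]],[[0,0,-200],[0,0,0]]]'; python3 -c "
from h import *
C=cam('scene');T=cam('top')
a=cv2.resize(C[0][120:280,240:400],(450,450),interpolation=3);b=cv2.resize(T[0][150:280,80:230],(346,300),interpolation=3)
b=cv2.copyMakeBorder(b,0,150,0,0,0)
cv2.imwrite('pics/s3.png',np.hstack([a,b])[:,:,::-1])
go(.492,-.2265,.30,90)"
```

```text
time_s: 4.95
tcp_pos: [0.5152, 0.2675, 0.3484]
ee_rot: [[-1.0, 0.0, -0.0], [0.0, 1.0, 0.001], [0.0, 0.001, -1.0]]
wrist_force: [-0.2, 0.2, -1.6]
gripper_width: 0.779
gripper_force: 30.4
shift [  22.9 -493.7   -3.8] turn [-0.002 -0.003 -0.   ] F [ 0.2 -0.4 -2. ] w 0.781 j [  43.   16.   -1.   -0.  -74. -133.] t 5.05
```

View pics/s3.png

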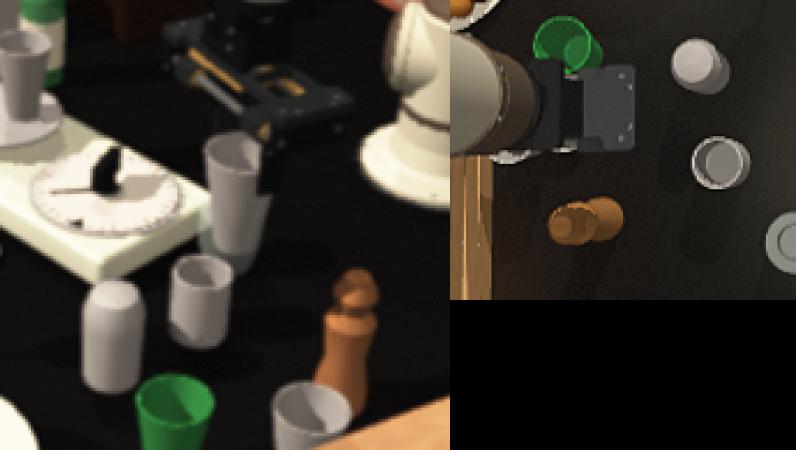

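The left part of the picture shows the cup hanging upright in the gripper at crop (235,190), with everything else undisturbed. I carry it to the scale, a little higher.

```bash
python3 -m pendant '[[[23,-494,-30],[0,0,0]],[[23,-494,-30],[0,0,0]],[[23,-494,-30],[0,0,0]],[[23,-494,-30],[0,0,0]],[[23,-494,-30],[0,0,0]],[[23,-494,-30],[0,0,0]],[[23,-494,-30],[0,0,0]],[[23,-494,-30],[0,0,0]],[[23,-494,-30],[0,0,0]],[[23,-494,-30],[0,0,0]]]' >/dev/null; python3 -m pendant '[[[0,-5,0],[0,0,0]],[[0,-5,0],[0,0,0]],[[0,-5,0],[0,0,0]]]'; python3 -c "
from h import *
go(.492,-.2265,.327,90)
C=cam('scene');T=cam('top')
a=cv2.resize(C[0][60:180,190:310],(450,450),interpolation=3);b=cv2.resize(T[0][150:280,270:400],(346,346),interpolation=3)
b=cv2.copyMakeBorder(b,0,104,0,0,0)
cv2.imwrite('pics/s4.png',np.hstack([a,b])[:,:,::-1])"
```

```text
time_s: 6.35
tcp_pos: [0.4925, -0.2309, 0.3769]
ee_rot: [[-1.0, -0.0, -0.003], [-0.0, 1.0, 0.001], [0.003, 0.001, -1.0]]
wrist_force: [-0.4, 0.1, -1.6]
gripper_width: 0.784
gripper_force: 30.5
shift [ 0.5  4.4 -1.1] turn [ 0.001 -0.003  0.   ] F [-0.4  0.1 -1.6] w 0.784 j [ -8.  11.  -2.  -0. -76. -82.] t 6.35
```

View pics/s4.png

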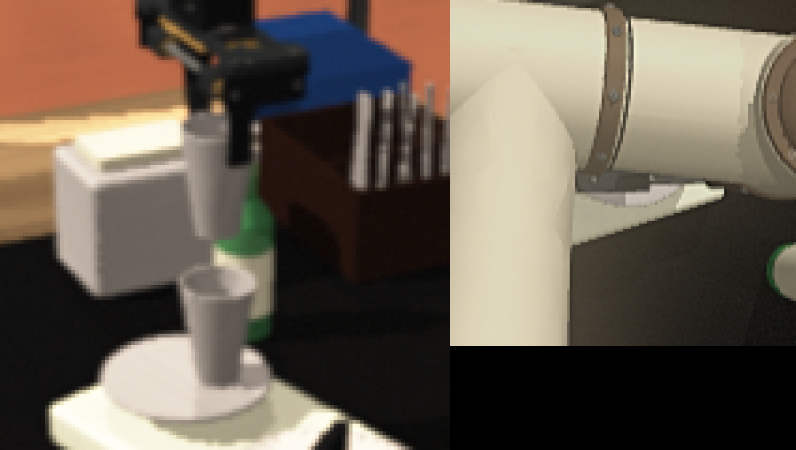

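The crop shows the held cup's base at about (213,231), hanging above the base cup's rim, whose centre is at (217,284). I compare the two rays.

```bash
python3 -c "
from h import *
C=cam('scene'); z0=lambda u,v:(u/3.75+190-.37,v/3.75+60-.37)
# edges by horizontal profile: base cup wall & held cup wall
g=cv2.cvtColor(C[0],cv2.COLOR_RGB2GRAY).astype(int)
for v in (100,108,113,118,134,136,138,140,145): print(v,g[v,232:264])
print(ray(C,z0(217,284),.1815),ray(C,z0(213,230),.228),ray(C,z0(217,128),.328))
print(pix(C,(.4925,-.2309,.228)),pix(C,(.492,-.2265,.1815)), pix(C,(.4925,-.2309,.328)))"
```

```text
100 [166 157 151 142 135 137 145 159 158 150 143 136 127 119 111 102  96  86
  61  26  11  11  13  10  26  69  96  56  25  23  23  24]
108 [105 104 105 103 103 103 104 120 147 156 148 142 134 124 112 102  93  89
  90  92  92  90  87  79  71  61  45  28  24  24  23  23]
113 [101 103 103 102 102 102 101 105 124 151 152 141 131 122 110  99  89  89
  91  91  90  86  83  78  70  64  56  46  30  24  23  23]
118 [101 100 100 101 100 101 100 100 108 129 151 147 135 121 109  99  91  91
  91  89  86  85  93 102  92  79  69  64  62  58  47  26]
134 [ 99  97  96  89  89 114 140 115  99 100 105 108 109 109 109 114 131 149
 160 167 174 184 192 196 198 184 154 138 134 125  97  41]
136 [ 43  33  26  17  25  74 127 133 112 102 103 107 109 110 110 110 120 139
 153 168 178 187 192 194 194 187 155 137 132 118  80  32]
138 [  7   9   8   9  14  48 114 167 172 156 132 126 123 123 122 120 117 118
 129 158 173 179 172 145 120 112 130 136 133 118  82  35]
140 [ 14  13  13  14  12  30  87 148 160 150 143 142 136 128 122 115 109 104
 102 100 100  95  88  85  90 111 134 136 133 117  82  34]
145 [ 15  14  14  13  11  14  32  93 152 157 146 138 130 121 112 103  96  92
  90  91  90  90  87  83  79  80  71  61  54  42  24  12]
[ 0.49746634 -0.22177709  0.1815    ] [ 0.4942413 -0.2368719  0.228    ] [ 0.49432526 -0.22910898  0.328     ]
[247.67075198 121.55661104] [248.32934136 134.48854067] [247.75917612  93.48323654]
```

```bash
python3 -m pendant '[[[-1.5,7,0],[0,0,0]],[[-1.5,7,20],[0,0,0]],[[-1.5,7,40],[0,0,0]],[[-1.5,7,55],[0,0,0]],[[-1.5,7,70],[0,0,0]],[[-1.5,7,80],[0,0,0]],[[-1.5,7,80],[0,0,0]],[[-1.5,7,80],[0,0,0]]]'; python3 -m pendant '[[[0,0,4],[0,0,0]],[[0,0,8],[0,0,0]],[[0,0,12],[0,0,0]],[[0,0,14],[0,0,0]],[[0,0,16],[0,0,0]],[[0,0,16],[0,0,0]]]'; python3 -c "
from h import *
C=cam('scene')
for z in(.1,):print()
"
```

```text
time_s: 7.3
tcp_pos: [0.4946, -0.2243, 0.2989]
ee_rot: [[-1.0, -0.001, 0.001], [-0.001, 1.0, -0.001], [-0.001, -0.001, -1.0]]
wrist_force: [0.1, 0.2, -1.9]
gripper_width: 0.785
gripper_force: 30.5
time_s: 7.9
tcp_pos: [0.4941, -0.2246, 0.2819]
ee_rot: [[-1.0, 0.0, -0.001], [0.0, 1.0, 0.0], [0.001, 0.0, -1.0]]
wrist_force: [0.1, -0.4, -2.2]
gripper_width: 0.786
gripper_force: 30.5
```

Free of contact so far. Now finer steps.

```bash
python3 -m pendant '[[[0,0,3],[0,0,0]],[[0,0,6],[0,0,0]],[[0,0,9],[0,0,0]],[[0,0,12],[0,0,0]],[[0,0,14],[0,0,0]],[[0,0,14],[0,0,0]]]'; python3 -m pendant '[[[0,0,1],[0,0,0]],[[0,0,2],[0,0,0]],[[0,0,3],[0,0,0]],[[0,0,4],[0,0,0]],[[0,0,4],[0,0,0]]]'
```

```text
time_s: 8.55
tcp_pos: [0.494, -0.2245, 0.2678]
ee_rot: [[-1.0, 0.0, -0.001], [0.0, 1.0, 0.0], [0.001, 0.0, -1.0]]
wrist_force: [-0.1, -0.2, -1.0]
gripper_width: 0.781
gripper_force: 30.5
time_s: 9.05
tcp_pos: [0.4941, -0.2246, 0.2641]
ee_rot: [[-1.0, 0.0, -0.0], [0.0, 1.0, 0.0], [0.0, 0.0, -1.0]]
wrist_force: [0.2, -1.2, -1.4]
gripper_width: 0.781
gripper_force: 30.5
```

```bash
python3 -m pendant '[[[0,0,1],[0,0,0]],[[0,0,2],[0,0,0]],[[0,0,3],[0,0,0]],[[0,0,4],[0,0,0]],[[0,0,4],[0,0,0]]]'; python3 -m pendant '[[[0,0,1],[0,0,0]],[[0,0,2],[0,0,0]],[[0,0,3],[0,0,0]],[[0,0,3],[0,0,0]],[[0,0,3],[0,0,0]]]'; python3 -c "
from h import *
C=cam('scene');cv2.imwrite('pics/s5.png',cv2.resize(C[0][80:230,190:330],(560,600),interpolation=3)[:,:,::-1])"
```

```text
time_s: 9.55
tcp_pos: [0.4942, -0.2246, 0.2601]
ee_rot: [[-1.0, 0.0, -0.0], [0.0, 1.0, -0.0], [0.0, -0.0, -1.0]]
wrist_force: [0.4, -0.7, -0.9]
gripper_width: 0.778
gripper_force: 30.5
time_s: 10.05
tcp_pos: [0.4943, -0.2246, 0.2574]
ee_rot: [[-1.0, 0.0, 0.0], [0.0, 1.0, -0.0], [-0.0, -0.0, -1.0]]
wrist_force: [-0.1, -1.2, -0.6]
gripper_width: 0.782
gripper_force: 30.5
```

View pics/s5.png

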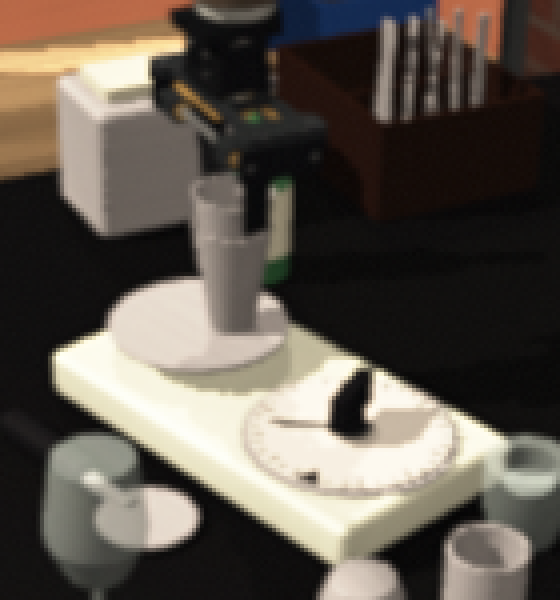

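The crop shows the cup seated inside the base cup, with the nest at (232,260) and the pointer turned further. The wrist has given up about 1.3 N. I lower 2 mm more and release.

```bash
python3 -m pendant '[[[0,0,1],[0,0,0]],[[0,0,2],[0,0,0]],[[0,0,2],[0,0,0]]]'; python3 -m pendant '[[[0,0,0],[0,0,0]],[[0,0,0],[0,0,0]],[[0,0,0],[0,0,0]],[[0,0,0],[0,0,0]],[[0,0,0],[0,0,0]]]' 1;  python3 -m pendant '[[[0,0,-10],[0,0,0]],[[0,0,-30],[0,0,0]],[[0,0,-70],[0,0,0]],[[0,0,-110],[0,0,0]],[[0,0,-110],[0,0,0]],[[0,0,-110],[0,0,0]]]'; python3 -c "
from h import *
C=cam('scene');cv2.imwrite('pics/s6.png',cv2.resize(C[0][80:230,190:330],(560,600),interpolation=3)[:,:,::-1])
go(.5075,.401,.3,0)"
```

```text
time_s: 10.4
tcp_pos: [0.4943, -0.2246, 0.2553]
ee_rot: [[-1.0, 0.0, 0.0], [0.0, 1.0, -0.0], [-0.0, -0.0, -1.0]]
wrist_force: [0.2, -0.4, 0.6]
gripper_width: 0.781
gripper_force: 30.5
time_s: 10.9
tcp_pos: [0.4942, -0.2246, 0.2553]
ee_rot: [[-1.0, 0.0, -0.0], [0.0, 1.0, 0.0], [0.0, 0.0, -1.0]]
wrist_force: [-0.6, 0.5, -0.5]
gripper_width: 0.99
gripper_force: 0.0
time_s: 11.5
tcp_pos: [0.4943, -0.2245, 0.367]
ee_rot: [[-1.0, 0.0, 0.003], [0.0, 1.0, -0.0], [-0.003, -0.0, -1.0]]
wrist_force: [-0.6, 0.7, -0.7]
gripper_width: 1.002
gripper_force: 0.0
shift [-13.4 625.4  14.8] turn [ 1.00e-03 -0.00e+00  1.57e+00] F [ 0.2  0.7 -0.6] w 0.999 j [ -7.  11.  -4.  -0. -75. -83.] t 11.55
```

View pics/s6.png

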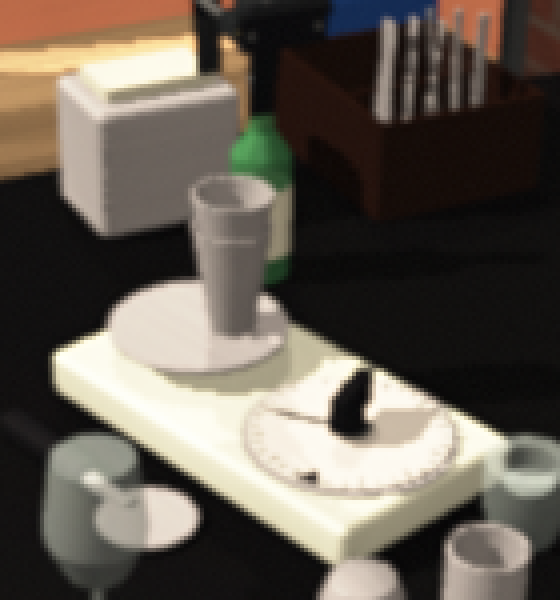

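The first cup is nested cleanly: its rim is 30 mm above the base rim at crop (232,195), and the pointer has moved on. Now the second cup, closing along world x. I turn −90° because +90° would run joint 6 out of range.

```bash
python3 -m pendant '[[[-13,625,0],[0,0,-1.571]],[[-13,625,0],[0,0,-1.571]],[[-13,625,0],[0,0,-1.571]],[[-13,625,0],[0,0,-1.571]],[[-13,625,0],[0,0,-1.571]],[[-13,625,0],[0,0,-1.571]],[[-13,625,0],[0,0,-1.571]],[[-13,625,0],[0,0,-1.571]],[[-13,625,0],[0,0,-1.571]],[[-13,625,0],[0,0,-1.571]]]' >/dev/null; python3 -c "
from h import *
go(.5075,.401,.2,0)"
```

```text
shift [-124.1    4.1  112.7] turn [ 0.002 -0.002 -0.064] F [ 1.2 -0.3  0.1] w 1.001 j [ 45.  15.   0.  -0. -76. -49.] t 12.55
```

```bash
python3 -m pendant '[[[-124,4,0],[0,0,-0.064]],[[-124,4,0],[0,0,-0.064]],[[-124,4,0],[0,0,-0.064]],[[-124,4,30],[0,0,-0.064]],[[-124,4,70],[0,0,-0.064]],[[-124,4,100],[0,0,-0.064]],[[-124,4,110],[0,0,-0.064]],[[-124,4,110],[0,0,-0.064]]]' >/dev/null; python3 -c "
from h import *
go(.5075,.401,.097,0)
C=cam('scene')
g=cv2.cvtColor(C[0],cv2.COLOR_RGB2GRAY).astype(int)
for v in(258,262,266,270,274):print(v,g[v,332:370])
print('col',g[250:285,350])
print('col',g[250:285,346])
print(pix(C,(.5075,.401,.1)),pix(C,(.5075+.0247,.401-.0247,.1)),pix(C,(.5075-.0247,.401+.0247,.1)))"
```

```text
shift [ -2.8   1.2 104.8] turn [ 0.003 -0.004 -0.007] F [-0.1  1.2  0.1] w 1.004 j [ 52.  26.   1.   0. -65. -53.] t 13.35
258 [ 14  15  15  16  14  17  35  76 117 133 117 109 107 101 100 106 114 121
 128 137 147 154 158 164 173 165 145 125 102  87  80  77  72  66  65  63
  62  55]
262 [ 14  15  14  18  43  88 112  97  90  93  95  95  96  97  96  95  98 112
 131 142 148 154 161 166 171 173 174 174 182 192 182 127  79  66  64  65
  61  46]
266 [ 15  15  15  19  57 126 163 119  92  92  93  95  95  96  96  95  95  93
  95 111 142 161 168 169 171 174 177 177 180 179 178 171 145  88  58  49
  32  13]
270 [ 16  15  16  15  34  89 143 157 164 161 137 115 101  96  94  93  93  90
  89  87  85  81  90 127 168 176 178 179 181 185 176 129  54  10  10  11
   9  12]
274 [ 16  15  17  13  28  83 140 151 147 141 140 137 131 127 129 128 120 118
 129 143 143 137 131 127 121 112 104  91  79  70  65  82 100 124 150 157
 159 164]
col [ 15  15  14  15  24  60 109 123 128 129 132 132 131 128 112  98  95  91
  90  90  89  89  92 111 129 111 100  99 101 121 149 156 157 165 176]
col [ 15  15  14  15  17  49  94 103 100  97  95  95  96  96  97  96  96  96
  96  93  94 100 124 141 129 123 123 122 121 121 127 144 159 160 160]
[350.86961628 264.4899864 ] [337.33556576 261.56149376] [364.5850057  267.45771708]
```

The rim's extents (336.5–364.5, centre about 350.5,264.3) agree with the prediction. Descending and gripping.

```bash
python3 -m pendant '[[[-2.5,1,35],[0,0,0]],[[-2.5,1,65],[0,0,0]],[[-2.5,1,85],[0,0,0]],[[-2.5,1,98],[0,0,0]],[[-2.5,1,104],[0,0,0]],[[-2.5,1,104],[0,0,0]],[[-2.5,1,104],[0,0,0]]]' ; python3 -m pendant '[[[0,0,0],[0,0,0]],[[0,0,0],[0,0,0]],[[0,0,0],[0,0,0]],[[0,0,0],[0,0,0]],[[0,0,0],[0,0,0]],[[0,0,0],[0,0,0]],[[0,0,0],[0,0,0]]]' 0.3; python3 -c "
from h import *
go(.5075,.401,.097,0)"
```

```text
time_s: 14.1
tcp_pos: [0.5092, 0.4024, 0.1529]
ee_rot: [[-0.007, -1.0, 0.002], [-1.0, 0.007, 0.002], [-0.002, -0.002, -1.0]]
wrist_force: [0.4, 0.3, -0.5]
gripper_width: 1.0
gripper_force: 0.0
time_s: 14.8
tcp_pos: [0.5088, 0.402, 0.1518]
ee_rot: [[-0.007, -1.0, 0.001], [-1.0, 0.007, 0.001], [-0.001, -0.001, -1.0]]
wrist_force: [-0.0, -0.2, 2.9]
gripper_width: 0.775
gripper_force: 30.0
shift [1.  1.3 3.8] turn [-0.001  0.001 -0.007] F [-0.  -0.2  2.9] w 0.775 j [ 53.  31.  -6.   0. -53. -53.] t 14.8
```

```bash
python3 -m pendant '[[[0,0,-10],[0,0,0]],[[0,0,-30],[0,0,0]],[[0,0,-70],[0,0,0]],[[0,0,-120],[0,0,0]],[[0,0,-170],[0,0,0]],[[0,0,-220],[0,0,0]],[[0,0,-260],[0,0,0]],[[0,0,-260],[0,0,0]],[[0,0,-260],[0,0,0]]]'; python3 -c "
from h import *
go(.494,-.2245,.36,0)
C=cam('scene'); a=C[0][255:280,336:366]; print('left behind brightness',a.mean())"
```

```text
time_s: 15.7
tcp_pos: [0.508, 0.4017, 0.4118]
ee_rot: [[-0.007, -1.0, -0.0], [-1.0, 0.007, 0.001], [-0.001, 0.0, -1.0]]
wrist_force: [-0.7, -0.6, -2.0]
gripper_width: 0.774
gripper_force: 30.0
shift [ 6.263e+02  9.600e+00 -2.000e-01] turn [ 0.     0.001 -0.007] F [-0.7 -0.6 -2. ] w 0.774 j [ 53.  22.  16.  -0. -85. -53.] t 15.7
left behind brightness 47.49333333333333
```

```bash
python3 -m pendant '[[[626,10,0],[0,0,0]],[[626,10,0],[0,0,0]],[[626,10,0],[0,0,0]],[[626,10,0],[0,0,0]],[[626,10,0],[0,0,0]],[[626,10,0],[0,0,0]],[[626,10,0],[0,0,0]],[[626,10,0],[0,0,0]],[[626,10,0],[0,0,0]],[[626,10,0],[0,0,0]]]' >/dev/null; python3 -c "
from h import *
go(.494,-.2245,.36,0)"
```

```text
shift [124.6   1.   -1.9] turn [ 0.005  0.    -0.007] F [ 0.6  0.3 -0.2] w 0.772 j [  7.   7.  -4.  -0. -80.  -7.] t 16.75
```

```bash
python3 -m pendant '[[[122,1,0],[0,0,0]],[[122,1,0],[0,0,0]],[[122,1,0],[0,0,0]],[[122,1,0],[0,0,0]],[[122,1,0],[0,0,0]],[[122,1,0],[0,0,0]]]'; python3 -c "
from h import *
go(.494,-.2245,.36,0)
C=cam('scene')
g=cv2.cvtColor(C[0],cv2.COLOR_RGB2GRAY).astype(int)
for v in range(86,138,4):print(v,g[v,230:268])
for P in((.494,-.2245,.26),(.494,-.2245,.208),(.494,-.2245,.178),(.494,-.2245,.308),(.494,-.2245,.36)): print(P,pix(C,P))"
```

```text
time_s: 17.35
tcp_pos: [0.495, -0.2193, 0.4101]
ee_rot: [[-0.006, -1.0, -0.002], [-1.0, 0.006, 0.001], [-0.001, 0.002, -1.0]]
wrist_force: [1.8, 0.0, -1.2]
gripper_width: 0.775
gripper_force: 30.0
shift [ 5.2  1.  -0.9] turn [ 0.002  0.001 -0.006] F [ 1.8  0.  -1.2] w 0.775 j [ -7.  10.   1.  -0. -81.   6.] t 17.35
86 [130 131 131 132 131 111  52  14  13  19  49  86 103 106 108 109 109 111
 114 130 146 156 166 175 182 167 113  84  83  77  45  19  19  30  31  29
  31  31]
90 [224 224 225 226 224 201  97  18  13  16  34  65 102 139 147 137 121 113
 102  97  94  97 105 105 101  95  90  90  79  56  29  20  22  26  27  26
  24  23]
94 [250 250 249 249 249 250 251 248 223 163 103  73  77 103 134 135 125 117
 109 102  95  96  96  94  92  94  92  87  71  38  23  24  25  24  21  17
  16  15]
98 [251 251 250 249 249 247 247 244 234 221 200 172 155 147 139 136 128 119
 110 104  99  95  94  93  93  92  92 108 117  63  23  22  23  24  23  24
  23  25]
102 [134 135 136 135 142 153 155 157 160 161 167 175 164 152 144 138 130 120
 110 102  97  93  93  94  94  90  88  89  79  44  25  24  23  24  24  
[... 850 characters left out ...]
130 127 116 111 106 107 106 109 110 115
 125 143 155 164 173 182 192 194 184 147  97  70  72  83  80  38  12  10
  11  10]
130 [101 101 102 101 102 102 104 123 163 177 149 126 113 107 109 109 109 108
 107 113 134 166 180 189 195 194 187 154 133 136 136 129 104  45  11  10
  12  10]
134 [103 101 100 100  97  91  86  97 131 159 161 155 146 139 132 122 112 103
  96  93  93  92  92  92  91  88  92 111 135 140 136 126  98  41  10  10
  11  12]
(0.494, -0.2245, 0.26) [248.1386724  113.57777278]
(0.494, -0.2245, 0.208) [248.08638744 127.78479987]
(0.494, -0.2245, 0.178) [248.05702477 135.76331408]
(0.494, -0.2245, 0.308) [248.1885686  100.01982659]
(0.494, -0.2245, 0.36) [248.2444847   84.82613348]
```

```bash
python3 -m pendant '[[[3,1,0],[0,0,0]],[[3,1,20],[0,0,0]],[[3,1,40],[0,0,0]],[[3,1,60],[0,0,0]],[[3,1,75],[0,0,0]],[[3,1,85],[0,0,0]],[[3,1,85],[0,0,0]],[[3,1,85],[0,0,0]]]'; python3 -m pendant '[[[0,0,4],[0,0,0]],[[0,0,8],[0,0,0]],[[0,0,12],[0,0,0]],[[0,0,16],[0,0,0]],[[0,0,16],[0,0,0]],[[0,0,16],[0,0,0]]]'
```

```text
time_s: 18.2
tcp_pos: [0.4945, -0.223, 0.327]
ee_rot: [[-0.006, -1.0, 0.001], [-1.0, 0.006, -0.001], [0.001, -0.001, -1.0]]
wrist_force: [0.2, 0.4, -0.5]
gripper_width: 0.774
gripper_force: 30.0
time_s: 18.8
tcp_pos: [0.4942, -0.2231, 0.3102]
ee_rot: [[-0.007, -1.0, -0.0], [-1.0, 0.007, -0.0], [0.0, 0.0, -1.0]]
wrist_force: [-0.1, 0.1, -1.2]
gripper_width: 0.778
gripper_force: 30.0
```

```bash
python3 -m pendant '[[[1,0,3],[0,0,0]],[[1,0,6],[0,0,0]],[[1,0,9],[0,0,0]],[[1,0,12],[0,0,0]],[[1,0,13],[0,0,0]],[[1,0,13],[0,0,0]]]'; python3 -m pendant '[[[0,0,1.5],[0,0,0]],[[0,0,3],[0,0,0]],[[0,0,4.5],[0,0,0]],[[0,0,6],[0,0,0]],[[0,0,6],[0,0,0]],[[0,0,6],[0,0,0]]]'
```

```text
time_s: 19.4
tcp_pos: [0.4941, -0.2241, 0.2971]
ee_rot: [[-0.007, -1.0, -0.0], [-1.0, 0.007, -0.0], [0.0, 0.0, -1.0]]
wrist_force: [0.4, -0.4, -0.8]
gripper_width: 0.776
gripper_force: 30.0
time_s: 20.0
tcp_pos: [0.4942, -0.2241, 0.2913]
ee_rot: [[-0.007, -1.0, 0.0], [-1.0, 0.007, -0.0], [0.0, -0.0, -1.0]]
wrist_force: [0.4, -0.5, -1.2]
gripper_width: 0.773
gripper_force: 30.0
```

```bash
python3 -m pendant '[[[0,0,1],[0,0,0]],[[0,0,2],[0,0,0]],[[0,0,3],[0,0,0]],[[0,0,3],[0,0,0]],[[0,0,3],[0,0,0]]]'; python3 -c "
from h import *
print(np.mean([ (r.capture('top'),r.sense()['wrist_force'])[1] for _ in range(6)],0))"
```

```text
time_s: 20.5
tcp_pos: [0.4942, -0.2241, 0.2883]
ee_rot: [[-0.007, -1.0, 0.0], [-1.0, 0.007, -0.0], [0.0, -0.0, -1.0]]
wrist_force: [0.8, -0.1, -0.7]
gripper_width: 0.777
gripper_force: 30.0
[-0.18156171 -0.46126301 -1.09162731]
```

```bash
python3 -m pendant '[[[0,0,1],[0,0,0]],[[0,0,2],[0,0,0]],[[0,0,3],[0,0,0]],[[0,0,3],[0,0,0]],[[0,0,3],[0,0,0]]]'; python3 -c "
from h import *
print(np.mean([ (r.capture('top'),r.sense()['wrist_force'])[1] for _ in range(6)],0))"
```

```text
time_s: 21.3
tcp_pos: [0.4942, -0.2241, 0.2854]
ee_rot: [[-0.007, -1.0, 0.0], [-1.0, 0.007, -0.0], [0.0, -0.0, -1.0]]
wrist_force: [-0.8, -1.0, -0.6]
gripper_width: 0.775
gripper_force: 30.0
[ 0.06913943 -0.72809002  0.15901643]
```

```bash
python3 -m pendant '[[[0,0,0.5],[0,0,0]],[[0,0,0.5],[0,0,0]],[[0,0,0.5],[0,0,0]],[[0,0,0.5],[0,0,0]],[[0,0,0.5],[0,0,0]],[[0,0,0.5],[0,0,0]]]' 1 | grep grip;  python3 -m pendant '[[[0,0,-10],[0,0,0]],[[0,0,-30],[0,0,0]],[[0,0,-70],[0,0,0]],[[0,0,-110],[0,0,0]],[[0,0,-140],[0,0,0]],[[0,0,-140],[0,0,0]],[[0,0,-140],[0,0,0]]]'; python3 -c "
from h import *
C=cam('scene')
g=cv2.cvtColor(C[0],cv2.COLOR_RGB2GRAY).astype(int)
for v in range(114,166,3):print(v,g[v,234:266])
b=(.494,-.2245)
for z in(.074,.174,.204,.234): print(z,pix(C,(*b,z)).round(1),pix(C,(b[0]+.0247,b[1]-.0247,z)).round(1),pix(C,(b[0]-.0247,b[1]+.0247,z)).round(1))
go(.4636,-.0602,.3,0)"
```

```text
gripper_width: 0.994
gripper_force: 0.0
time_s: 22.9
tcp_pos: [0.494, -0.2239, 0.4258]
ee_rot: [[-0.007, -1.0, 0.002], [-1.0, 0.007, 0.0], [-0.0, -0.002, -1.0]]
wrist_force: [0.4, 0.2, 0.2]
gripper_width: 1.004
gripper_force: 0.0
114 [102 103 101 102 102 101 101 101 100 102 101 101 101 100 100  98 106 123
 130 125 113 102  86  71  62  56  42  29  23  23  24  24]
117 [102 101 101 101 101 102 108 120 129 118 122 128 128 122 129 147 172 181
 178 169 152 140 112  82  67  62  60  56  40  25  23  23]
120 [100 101 105 129 149 117 100 103 106 106 108 110 111 117 131 145 157 166
 175 184 190 194 192 176 134  78  58  54  43  22  15  16]
123 [101 101 103 123 158 175 167 141 126 120 113 108 109 109 110 115 136 169
 182 183 185 180 153 114  77  64  61  56  42  19  10   9]
126 [101 102 100 104 127 154 158 153 146 138 130 125 124 118 111 102  98  93
  93  91  92  89  85  77  71  70  72  83  80  37  12  10]
129 [100 100 107 140 169 154 154 154 148 141 134 124 116 106  99  94  94  95
  93  92  92  88  85  96 123 134 134 128 104  44   9  11]
132 [102 102 102 114 144 171 177 169 158 151 144 136 129 120
[... 1175 characters left out ...]
 227 227 225 212 173 147 137 125 112 101  94  91  90  89
  87  96 128 159 166 164 158 144 123  83  39  19  14  14]
162 [225 225 224 223 225 226 226 220 198 165 141 125 112 100  94  90  89  88
  91 111 136 144 145 145 145 145 145 147 159 176 169 136]
165 [224 224 224 225 225 225 225 223 216 205 199 191 178 178 178 181 180 170
 186 193 194 196 204 214 220 218 199 173 179 188 188 187]
0.074 [248.  162.3] [238.6 160.6] [257.4 163.9]
0.174 [248.1 136.8] [238.4 135.3] [257.8 138.4]
0.204 [248.1 128.9] [238.4 127.3] [257.9 130.4]
0.234 [248.1 120.7] [238.3 119.2] [258.  122.3]
shift [-163.4   31.3   73.6] turn [ 0.001  0.001 -0.007] F [-0.1  0.   0.4] w 1.0 j [ -7.  10.   3.  -0. -83.   7.] t 22.95
```

The rim's centre row is 120.5, against 120.7 predicted for a full nest, and the lower rims step evenly below it, so both cups are nested. I move aside to clear the top view and read the dial.

```bash
python3 -m pendant '[[[-420,30,0],[0,0,0.9]],[[-420,30,0],[0,0,0.9]],[[-420,30,0],[0,0,0.9]],[[-420,30,0],[0,0,0.9]],[[-420,30,0],[0,0,0.9]],[[-420,30,0],[0,0,0.9]],[[-420,30,0],[0,0,0.9]],[[-420,30,0],[0,0,0.9]],[[-420,30,0],[0,0,0.9]],[[-420,30,0],[0,0,0.9]]]'
cat > dial.py <<'E'
from h import *
def measure(show=1):
    C=cam('top'); g=cv2.cvtColor(C[0],cv2.COLOR_RGB2GRAY)
    # dial centre: bluish rim circle by Hough
    p=cv2.resize(g[165:275,220:325],None,fx=4,fy=4,interpolation=3)
    rp=4*np.linalg.norm(pix(C,(.55,-.06,.056))-pix(C,(.465,-.06,.056)))
    h=cv2.HoughCircles(p,cv2.HOUGH_GRADIENT,1,200,param1=100,param2=15,minRadius=int(rp*.95),maxRadius=int(rp*1.05))[0][0]
    uv=(h[:2]+.5)/4-.5+[220,165]; c=ray(C,uv,.056); print('centre',c.round(4),uv,h[2]/rp)
    for n,C in(('top',C),('scene',cam('scene'))):
        g=cv2.cvtColor(C[0],cv2.COLOR_RGB2GRAY); A=np.radians(np.arange(-180,180))
        def prof(rs,z):
            q=np.array([[pix(C,(c[0]+R*np.cos(a),c[1]+R*np.sin(a),z)) for a in A] for R in rs]).astype(np.float32)
            return cv2.remap(g,q[...,0],q[...,1],cv2.INTER_LINEAR).astype(float).mean(0)
        for nm,rs,z in(('needle r45-60',np.arange(.045,.061,.003),.06),('wedge r69-77',np.arange(.069,.078,.002),.057)):
            d=prof(rs,z); d=np.median(d)-d; i=[k for k in range(360) if d[k]>25 and d[k]==max(d[(np.arange(k-8,k+9))%360])]
            print(n,nm,[(k-180,int(d[k]),round(sum((j)*max(d[(k+j)%360],0) for j in range(-5,6))/sum(max(d[(k+j)%360],0) for j in range(-5,6))+k-180,1)) for k in i])
if __name__=='__main__': measure()
E
python3 dial.py
```

```text
time_s: 23.95
tcp_pos: [0.4662, 0.1998, 0.4227]
ee_rot: [[-0.785, -0.62, -0.003], [-0.62, 0.785, -0.002], [0.004, 0.001, -1.0]]
wrist_force: [-1.1, 0.7, -0.3]
gripper_width: 0.999
gripper_force: 0.0
centre [ 0.4684 -0.0579  0.056 ] [271.25 218.25] 1.041401377966403
top needle r45-60 [(-180, 45, np.float64(-180.0)), (-179, 45, np.float64(-179.0)), (-172, 45, np.float64(-172.1)), (-170, 45, np.float64(-170.2)), (-169, 45, np.float64(-169.3)), (-81, 96, np.float64(-81.5)), (150, 46, np.float64(150.0)), (167, 45, np.float64(167.0)), (178, 45, np.float64(178.0)), (179, 45, np.float64(179.0))]
top wedge r69-77 [(-178, 44, np.float64(-178.4)), (-24, 46, np.float64(-24.1)), (6, 43, np.float64(6.4)), (38, 146, np.float64(37.9)), (170, 44, np.float64(171.1))]
scene needle r45-60 [(-128, 229, np.float64(-127.9)), (-127, 229, np.float64(-127.0)), (-80, 68, np.float64(-79.9)), (160, 56, np.float64(160.0)), (161, 56, np.float64(161.0)), (177, 56, np.float64(176.9))]
scene wedge r69-77 [(-127, 229, np.float64(-126.8)), (-83, 31, np.float64(-82.6)), (37, 144, np.float64(36.7)), (177, 58, np.float64(177.0))]
```

Run:
```python
from h import *
C=cam('top'); f=C[0].astype(int)
m=((f[...,0]-f[...,2]<8)&(f[...,0]>120)&(f[...,2]>120)).astype(np.uint8)*255
m[:170]=0;m[275:]=0;m[:,:225]=0;m[:,318:]=0
ys,xs=np.nonzero(m); P=np.c_[xs,ys].astype(float); w=np.hypot(*(P-[272,219.5]).T); P=P[(w>26)&(w<34)]
for _ in range(4):
    A=np.c_[2*P,np.ones(len(P))]; s=np.linalg.lstsq(A,(P**2).sum(1),rcond=None)[0]; c=s[:2]; R=np.sqrt(s[2]+c@c); e=np.abs(np.hypot(*(P-c).T)-R); P=P[e<1.5]
print('ring',len(P),c,R,ray(C,c,.056))
k=(f.sum(2)<150).astype(np.uint8); k[:,:255]=0;k[:,292:]=0;k[:200]=0;k[240:]=0
n,l,st,ce=cv2.connectedComponentsWithStats(k); i=1+np.argmax(st[1:,4]); p=np.argwhere(l==i)[:,::-1].astype(np.float32)
b=cv2.minAreaRect(p); print('knob',b,ce[i],ray(C,b[0],.09))
# same thresholds: wedge
k=(f.sum(2)<210).astype(np.uint8); print('wedge px',[(u,v,f[v,u].sum()) for v in range(192,203) for u in range(248,260) if k[v,u]])
print('needle px',[(u,v,f[v,u].sum()) for v in range(215,235) for u in range(284,302) if f[v,u].sum()<420])
```

```text
ring 0 [0. 0.] 0.0 [1.14752564 0.74516939 0.056     ]
knob ((267.0, 210.0), (0.0, 0.0), 0.0) [267. 210.] [ 0.49104449 -0.0457507   0.09      ]
wedge px [(255, 196, np.int64(141)), (254, 197, np.int64(163)), (255, 197, np.int64(182)), (253, 198, np.int64(131)), (254, 198, np.int64(173)), (255, 198, np.int64(175)), (256, 198, np.int64(203)), (254, 199, np.int64(132)), (255, 199, np.int64(151)), (256, 199, np.int64(181))]
needle px [(286, 215, np.int64(402)), (287, 215, np.int64(402)), (288, 215, np.int64(262)), (289, 215, np.int64(325)), (290, 215, np.int64(327)), (291, 215, np.int64(386)), (292, 215, np.int64(390)), (293, 215, np.int64(419)), (284, 216, np.int64(266)), (285, 216, np.int64(325)), (286, 216, np.int64(328)), (287, 216, np.int64(392)), (288, 216, np.int64(391)), (284, 217, np.int64(395))]
```

Run:
```python
from h import *
C=cam('top'); f=cv2.imread('pics/top0.png')[:,:,::-1].astype(int)
d=f[...,0]-f[...,2]; print('row220 r-b',d[220,232:312]); print('row220 r',f[220,232:312,0]); print('col272 r-b',d[180:262,272]); print('col272 r',f[180:262,272,0])
k=(f.sum(2)<260).astype(np.uint8); k[:,:255]=0;k[:,292:]=0;k[:205]=0;k[235:]=0
p=np.argwhere(k)[:,::-1].astype(np.float32); b=cv2.minAreaRect(p); print('knob',len(p),b,p.mean(0),ray(C,b[0],.095))
```

```text
row220 r-b [11 12 13  9 11 10 18 32 23 15 21 23 24 23 23 23 23 24 23 23 22 23 23 23
 23 23 23 23 23 25 23 23 24 23  9 10 12 13 15 12 12 12 12 13 13 13 12 24
 24 24 22 23 23 23 26 28 28 28 28 28 28 28 28 28 27 28 28 26 26 27 15 17
 31 25 25 25 25 26 27 26]
row220 r [ 52  52  55  53  52  47  87 189 168 203 190 228 225 223 222 221 221 221
 221 221 220 221 221 220 221 221 221 222 225 223 151 159 163 155  75  78
  75  72  74  81  82  83  82  83  79  79 118 224 226 222 221 221 221 223
 216 213 214 213 214 214 214 214 213 214 213 214 213 192 173 199 179 185
 187 154 157 157 156 156 157 158]
col272 r-b [14 13 13 30 29 27 28 26 23 18 21 23 20 22 25 23 24 24 23 24 24 24 24 23
 24 23 23 24 24 24 25 26 31 16 14 14 12 13 12 11 12 13 12 15 13 12 20 23
 25 25 26 25 23 23 24 24 23 23 23 24 24 24 23 22 23 24 21 14 26 26 12 18
 30 31 31 26 12 10 12  9 11  9]
col272 r [ 63  60  50 184 236 224 223 215 193 193 196 170 158 201 223 221 221 221
 221 221 221 221 222 221 221 221 222 222 224 225 228 230 209 125  81  79
  80  82  80  81  82  83  76  71  76  90 135 164 168 179 179 172 157 159
 160 160 159 160 160 160 160 159 159 159 160 159 136  93 164 188 151 175
 187 218 187 136  57  48  56  53  53  52]
knob 158 ((271.6000061035156, 219.20005798339844), (20.57182502746582, 10.733126640319824), 63.43495178222656) [271.77847 219.24051] [ 0.46522844 -0.05766626  0.095     ]
```

```bash
python3 -c "
from h import *
go(.4648,-.0587,.2,126)"
```

```text
shift [ 157.9 -198.9  173.4] turn [-0.    -0.002  0.035] F [-0.6 -0.6  1. ] w 0.999 j [ 41.   6.  -2.   0. -82. -93.] t 24.15
```

```bash
python3 -m pendant '[[[158,-199,0],[0,0,0.035]],[[158,-199,0],[0,0,0.035]],[[158,-199,0],[0,0,0.035]],[[158,-199,0],[0,0,0.035]],[[158,-199,0],[0,0,0.035]],[[158,-199,0],[0,0,0.035]],[[158,-199,50],[0,0,0.035]],[[158,-199,100],[0,0,0.035]],[[158,-199,150],[0,0,0.035]],[[158,-199,173],[0,0,0.035]]]' 0.6 >/dev/null;python3 -m pendant '[[[0,0,0],[0,0,0]],[[0,0,0],[0,0,0]]]'; python3 -c "
from h import *
go(.4648,-.0587,.088,126)"
```

```text
time_s: 25.35
tcp_pos: [0.4656, -0.0586, 0.2527]
ee_rot: [[-0.809, -0.588, 0.001], [-0.588, 0.809, -0.001], [-0.0, -0.001, -1.0]]
wrist_force: [0.8, -0.1, 0.9]
gripper_width: 0.603
gripper_force: 0.0
shift [  0.8   0.6 113.7] turn [-0.001  0.    -0.   ] F [ 0.8 -0.1  0.9] w 0.603 j [ 13.   9. -24.   0. -57. -67.] t 25.35
```

Joint 6 is at −67°, so the clockwise turn of about 115° would overrun its range. I take the half-turn-equivalent grasp first.

```bash
for i in 1 2; do python3 -m pendant '[[[0,0,0],[0,0,-1.45]],[[0,0,0],[0,0,-1.45]],[[0,0,0],[0,0,-1.45]],[[0,0,0],[0,0,-1.45]],[[0,0,0],[0,0,-1.45]],[[0,0,0],[0,0,-1.45]],[[0,0,0],[0,0,-1.45]],[[0,0,0],[0,0,-1.45]],[[0,0,0],[0,0,-1.45]],[[0,0,0],[0,0,-1.45]]]' >/dev/null; done; python3 -c "
from h import *
go(.4648,-.0587,.088,126)"
```

```text
shift [ -2.4  -0.2 115.6] turn [ 0.002 -0.005 -0.236] F [-0.6 -0.6 -0. ] w 0.597 j [ 13.   9. -24.   0. -57. 100.] t 27.35
```

```bash
python3 -m pendant '[[[-1,0,30],[0,0,-0.14]],[[-1,0,60],[0,0,-0.236]],[[-1,0,85],[0,0,-0.236]],[[-1,0,100],[0,0,-0.236]],[[-1,0,110],[0,0,-0.236]],[[-1,0,113],[0,0,-0.236]],[[-1,0,113],[0,0,-0.236]]]' ; python3 -c "
from h import *
go(.4648,-.0587,.088,126)"
```

```text
time_s: 28.05
tcp_pos: [0.4652, -0.0583, 0.1397]
ee_rot: [[0.812, 0.584, 0.002], [0.584, -0.812, 0.0], [0.002, 0.001, -1.0]]
wrist_force: [-0.5, -0.1, -0.4]
gripper_width: 0.599
gripper_force: 0.0
shift [-0.5  0.1  0.7] turn [ 0.001 -0.002 -0.005] F [-0.5 -0.1 -0.4] w 0.599 j [ 13.  17. -33.   0. -40. 113.] t 28.05
```

```bash
python3 -m pendant '[[[0,0,0],[0,0,0]],[[0,0,0],[0,0,0]],[[0,0,0],[0,0,0]],[[0,0,0],[0,0,0]],[[0,0,0],[0,0,0]],[[0,0,0],[0,0,0]],[[0,0,0],[0,0,0]]]' 0.1; python3 -c "
from h import *
print(r.sense()['moment'])"
```

```text
time_s: 28.75
tcp_pos: [0.4664, -0.0601, 0.1395]
ee_rot: [[0.811, 0.585, 0.004], [0.585, -0.811, -0.003], [0.002, 0.005, -1.0]]
wrist_force: [5.9, -13.7, -3.6]
gripper_width: 0.291
gripper_force: 30.0
[-4.18383382 -1.75374433 -0.01473547]
```

The opening stays at 25 mm instead of 16, with a 15 N push along +tool y, so only the +y finger bears. The axis must lie some 5 mm towards +tool y. I open, shift and close again.

```bash
python3 -m pendant '[[[0,0,0],[0,0,0]],[[0,0,0],[0,0,0]],[[0,5,0],[0,0,0]],[[0,5,0],[0,0,0]]]' 0.5 >/dev/null; python3 dial.py 2>&1 | grep scene;  python3 -m pendant '[[[0,0,0],[0,0,0]],[[0,0,0],[0,0,0]],[[0,0,0],[0,0,0]],[[0,0,0],[0,0,0]],[[0,0,0],[0,0,0]],[[0,0,0],[0,0,0]]]' 0.1; python3 -c "
from h import *
print(r.sense()['moment'])"
```

```text
scene needle r45-60 [(-145, 218, np.float64(-144.9)), (-128, 222, np.float64(-128.0)), (-91, 214, np.float64(-91.1)), (145, 56, np.float64(145.0)), (146, 56, np.float64(146.0)), (156, 56, np.float64(156.0)), (157, 56, np.float64(157.0)), (158, 56, np.float64(158.0)), (159, 56, np.float64(159.0)), (160, 56, np.float64(160.0)), (161, 56, np.float64(161.0))]
scene wedge r69-77 [(-172, 66, np.float64(-172.0)), (-140, 212, np.float64(-139.8)), (-126, 213, np.float64(-126.0)), (-98, 208, np.float64(-98.1)), (38, 105, np.float64(37.9)), (160, 68, np.float64(160.0))]
time_s: 29.85
tcp_pos: [0.4664, -0.0615, 0.1386]
ee_rot: [[0.812, 0.583, -0.002], [0.583, -0.812, 0.001], [-0.0, -0.002, -1.0]]
wrist_force: [-2.8, 5.6, 3.0]
gripper_width: 0.297
gripper_force: 30.0
[ 1.79702429  0.99128637 -0.02416384]
```

The opening reads 26 mm where the 70 mm rims read 68 mm, so the fingertips are on the 28 mm stem just below the bar. I open, raise 7 mm and close again.

```bash
python3 -m pendant '[[[0,0,0],[0,0,0]],[[0,0,0],[0,0,0]],[[0,-1.5,-7],[0,0,0]],[[0,-1.5,-7],[0,0,0]]]' 0.5 >/dev/null;  python3 -m pendant '[[[0,0,0],[0,0,0]],[[0,0,0],[0,0,0]],[[0,0,0],[0,0,0]],[[0,0,0],[0,0,0]],[[0,0,0],[0,0,0]],[[0,0,0],[0,0,0]],[[0,0,0],[0,0,0]]]' 0.05; python3 -c "
from h import *
print(r.sense()['moment'],r.sense()['joints'])"
```

```text
time_s: 30.95
tcp_pos: [0.4663, -0.0612, 0.1457]
ee_rot: [[0.812, 0.584, -0.0], [0.584, -0.812, -0.0], [-0.0, -0.0, -1.0]]
wrist_force: [0.8, -0.7, -0.0]
gripper_width: 0.177
gripper_force: 29.7
[-0.10686792  0.04654193  0.01982072] [ 1.23891849e+01  1.70445602e+01 -3.19385952e+01 -2.05811001e-03
 -4.10247396e+01  1.13322134e+02]
```

The bar is gripped now: 15.4 mm and almost no side force. Bar yaw is 35.7° and the needle about −78.5°, so I turn about 114° clockwise, which is 1.99 rad.

```bash
python3 -m pendant '[[[0,0,0],[0,0,0.08]],[[0,0,0],[0,0,0.2]],[[0,0,0],[0,0,0.33]],[[0,0,0],[0,0,0.46]],[[0,0,0],[0,0,0.59]],[[0,0,0],[0,0,0.72]],[[0,0,0],[0,0,0.85]],[[0,0,0],[0,0,0.95]],[[0,0,0],[0,0,1]],[[0,0,0],[0,0,1]]]'; python3 -m pendant '[[[0,0,0],[0,0,0.08]],[[0,0,0],[0,0,0.2]],[[0,0,0],[0,0,0.33]],[[0,0,0],[0,0,0.46]],[[0,0,0],[0,0,0.59]],[[0,0,0],[0,0,0.72]],[[0,0,0],[0,0,0.85]],[[0,0,0],[0,0,0.95]],[[0,0,0],[0,0,0.99]],[[0,0,0],[0,0,0.99]]]'
python3 - <<'E'
from h import *
import numpy as np
R=np.array(r.sense()['ee_rot']); print('bar yaw',np.degrees(np.arctan2(R[1,0],R[0,0])))
C=cam('scene'); c=(.4663,-.0612)
for a in (-70,-78.5,-87): print(a,pix(C,(c[0]+.068*np.cos(np.radians(a)),c[1]+.068*np.sin(np.radians(a)),.058)).round(1))
g=cv2.cvtColor(C[0],cv2.COLOR_RGB2GRAY).astype(int); u,v=np.int32(pix(C,(c[0]+.014,c[1]-.066,.058)))
print(u,v); print(g[v-9:v+9,u-10:u+12])
E
```

```text
time_s: 31.95
tcp_pos: [0.4662, -0.0604, 0.1457]
ee_rot: [[0.929, -0.369, -0.0], [-0.369, -0.929, 0.001], [-0.001, -0.001, -1.0]]
wrist_force: [0.1, 3.9, 0.1]
gripper_width: 0.182
gripper_force: 29.7
time_s: 32.95
tcp_pos: [0.4668, -0.0599, 0.1457]
ee_rot: [[0.202, -0.979, 0.002], [-0.979, -0.202, 0.002], [-0.002, -0.002, -1.0]]
wrist_force: [-0.6, 7.7, -0.7]
gripper_width: 0.18
gripper_force: 29.8
bar yaw -78.36260539135755
-70 [262.  179.2]
-78.5 [264.1 178.2]
-87 [266.5 177.3]
264 178
[[ 62  29  14  14  13  15  15  16  16  15  10  13  35  74  94  70  54  52
   47  41  40  45]
 [112  63  30  17  14  15  14  14  17  17  11  10  23  52  77  88  79  51
   26  18  20  25]
 [119 104  77  51  29  17  13  15  25  33  20  11  40 100 158 183 161  86
   24   7   8  13]
 [138 140 130 106  74  42  21  16  34  49  34  26  86 184 241 245 219 113
   25   6   6   9]
 [147 148 147 141 125  89  54  32  27  35  26  36 122 220 248 244 200  90
   17   7   8   9]
 [146 147 147 147 145 133 110  85  48  23  14  39 128 220 242 226 153  58
   10   7   8   8]
 [146 146 146 148 149 150 156 148  99  40  36  67
[... 367 characters left out ...]
7 172 167 207 235 222 129  38
   12  12  10   8]
 [218 206 200 212 230 232 232 236 237 238 238 222 179 152 158 148  86  29
   11  13  10   9]
 [210 215 215 219 232 234 235 234 234 236 240 241 230 200 158 123  71  32
   16  13  14  10]
 [203 208 211 224 233 234 234 234 234 235 239 244 245 242 230 199 140  77
   38  20  14  12]
 [222 220 213 220 232 234 234 234 234 234 237 243 245 246 246 243 221 160
  101  46  17  15]
 [220 230 230 231 234 234 234 233 234 234 235 240 244 245 246 247 245 225
  163  72  22  17]
 [221 231 234 234 234 234 234 234 234 234 235 240 244 245 245 246 246 234
  150  59  21  15]
 [231 234 234 234 234 234 234 234 234 234 238 243 245 245 245 245 245 227
  128  48  24  16]]
```

```bash
python3 -m pendant '[[[0,0,0],[0,0,0]],[[0,0,0],[0,0,0]],[[0,0,0],[0,0,0]],[[0,0,-20],[0,0,0]],[[0,0,-60],[0,0,0]],[[0,0,-110],[0,0,0]],[[0,0,-150],[0,0,0]],[[0,0,-150],[0,0,0]]]' 0.6 >/dev/null; python3 -m pendant '[[[-300,0,0],[0,0,0]],[[-300,0,0],[0,0,0]],[[-300,0,0],[0,0,0]],[[-300,0,0],[0,0,0]],[[-300,0,0],[0,0,0]],[[-300,0,0],[0,0,0]],[[-300,0,0],[0,0,0]]]'
python3 - <<'E'
from h import *
S=cam('scene');T=cam('top')
a=cv2.resize(S[0][165:205,245:310],(455,280),interpolation=3); a0=cv2.resize(S[0][95:175,210:280],(300,280*300//245),interpolation=3)[:280]
b=cv2.resize(T[0][195:240,255:310],(385,315),interpolation=3); b2=cv2.resize(T[0][150:270,230:370],(367,315),interpolation=3)
top=np.hstack([a,a0]); bot=np.hstack([b,b2]); w=max(top.shape[1],bot.shape[1])
pad=lambda x:cv2.copyMakeBorder(x,0,0,0,w-x.shape[1],0)
cv2.imwrite('pics/fin.png',np.vstack([pad(top),pad(bot)])[:,:,::-1]); print(top.shape,bot.shape)
E
```

```text
time_s: 34.5
tcp_pos: [0.4047, 0.2369, 0.2951]
ee_rot: [[0.209, -0.978, -0.0], [-0.978, -0.209, 0.0], [-0.0, -0.0, -1.0]]
wrist_force: [0.4, -0.3, -0.5]
gripper_width: 0.604
gripper_force: 0.0
(280, 755, 3) (315, 752, 3)
```

View pics/fin.png

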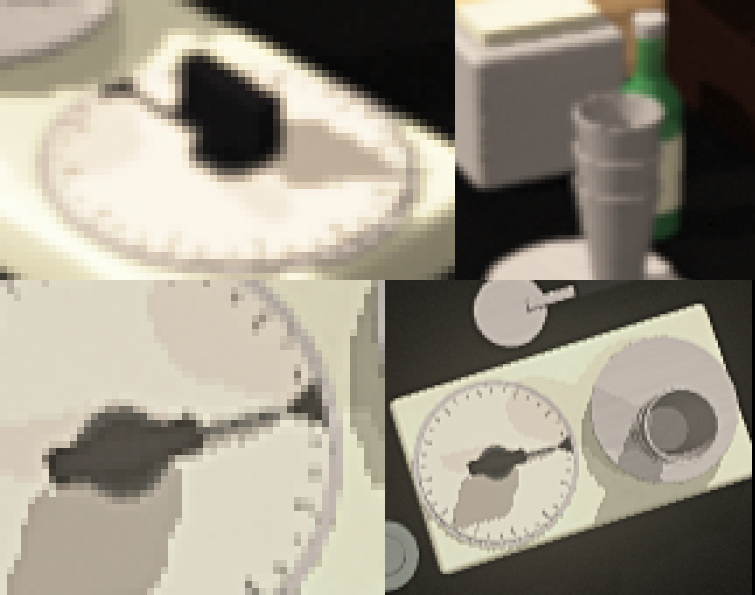

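The final picture shows the needle tip at about (286,412), meeting the wedge's inner point at about (289,408), so the gap is under 2 mm. The three cups stand nested and upright, with rims at crop rows 110, 155 and 195. The arm is clear. I let it settle and hand in.

```bash
python3 -m pendant '[[[0,0,-20],[0,0,0]],[[0,0,-20],[0,0,0]],[[0,0,-20],[0,0,0]],[[0,0,-20],[0,0,0]]]' | head -2; python3 -c "
from station import r
print(r.finish_job())"
```

```text
time_s: 35.0
tcp_pos: [0.4055, 0.2314, 0.315]
the job is handed in; nothing more can be done
None
```

I nested both loose cups in the base cup on the pan, turned the zero mark to within about 2 mm of the pointer tip (judged from the last picture), and handed the job in at about 35 s; no verdict came back.

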